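# Walk the tube block round into the chiller dock

## Robot

A 7-joint arm with a two-finger parallel gripper is mounted at the origin on a cart in front of the work surface, level with it; the furniture and walls round the work are solid. World frame = base frame: x ahead of the robot, y to its left, z up, the work surface at z = 0. Lengths are in m, angles in degrees, forces in N, time in s.
With the tool pointing down it reaches from about 0.35 to 0.775 m from the base axis. Payload 3.1 kg.
Tool frame: the origin (TCP) lies on the centre line of the jaws, within the pads' length; the fingertips stand 17 mm ahead of it and the grasp point (between the pads) lies 2 mm behind it (robot.tip_reach is the distance from the TCP to the fingertips, in m); z points along the fingers, y is the direction in which the jaws open and shut (so a half turn about z gives the same grasp; the last joint's range is limited). The gripper opens to 85 mm and grips with 20 to 120 N. Pads are 22 mm wide; open, the fingers measure 114 mm over their backs; the gripper's body (76 mm by 85 mm) begins 54 mm behind the grasp point. The pads swing forward as they close: fully open they stand 13 mm farther back than shut.
Start: joints at [69.001, 17.813, 0.802, 86.603, -0.252, 75.585, -1.558], TCP at [0.176, -0.521, 0.248] pointing down, gripper open.
Joint ranges: [-154.91, 154.91], [-16.99, 109.72], [-72.82, 74.43], [7.12, 147.25], [-82.49, 262.49], [11.32, 116.49], [-174.64, 174.64]. Speed limits (degrees/s): [159.86, 159.86, 180, 180, 180, 180, 180].

## Interface

Orientations are given as [roll, pitch, yaw] about the fixed x, y, z axes, in that order (R = Rz(yaw) Ry(pitch) Rx(roll)).
In Python, from station import robot, fingers, vision, workorder, recognise gives the robot as it stands. Calls block until the motion is done:
- robot.move_to(position, orientation): joint-space move of the TCP to a pose.
- robot.line_to(position, orientation=None, velocity=0.15, f_stop=None): straight line of the TCP; orientation=None keeps the orientation; velocity is the mean speed in m/s. With f_stop (N) it stops when the force on the tool has changed by that much, and returns True; else False.
- robot.move_j(angles): joint-space move.
- fingers.gripper_to(opening, force=None): opening from 0.0 (shut) to 1.0 (fully open); force is the grip in N (None keeps the last); returns when the fingers have stopped.
- robot.pause(seconds).
- robot.inverse_kinematics(position, orientation): joint angles nearest the present ones, or None.
- vision.grab_frame(name): name is "scene" or "side" or "wrist"; returns the picture (480x640x3 uint8, red, green, blue); there is no depth.
- vision.calibration(name): a dict with "mtx" (3x3 intrinsics, pixels), "k1" (the pictures are not rectified: a ray, as slopes to the right and down, at radius r is drawn at 1 + k1 r^2 times it, then the intrinsics apply), "extrinsics" (4x4, takes a point from world to camera coordinates); the wrist camera has in their place "T_tool_cam" (4x4, takes a point from camera to tool coordinates, whose origin is the TCP and whose axes are the flange's). Camera axes: x right, y up, looking along -z (the intrinsics and any distortion apply to the point x, -y, -z); pixel columns grow to the right and rows downward; lengths in m; the calibration is good to about 2 mm. A picture is of the moment at which its call begins: read the wrist's pose just before it. calibration takes no time and is no camera call.
A pose or a line that the arm cannot do raises robot.PlanningError and nothing moves.
- workorder.close_job(): hands the job in, once; it reports no verdict.
Trained networks look in the newest picture that a camera, given by its name, has taken for a name from the list of things; names that differ only in an ending like _2 or _b are one class to them, and where a whole thing is asked for, a point or a joint stands for the part that bears it (a point fixed in the world has none). Each returns a list of dicts, best first, with "p" (0 to 1); they miss things now and then, are a little off and sometimes report something else, mostly with a low value. They report only what shows in the picture. A call takes as long as a camera call. They do not tell look-alikes from the thing itself.
- recognise(label, camera): "rect" ([centre column, centre row, width, height] in pixels, round what is visible of it).
Readings, each from a call of its own:
- robot.current_time_s(): time.
- robot.current_joint_positions(): joint angles.
- robot.current_dq(): joint speeds.
- robot.current_joint_torque(): joint torques, N m.
- robot.current_tool_pos(): TCP position.
- robot.current_eef_rot(): TCP orientation.
- robot.current_contact_force(): force on the tool from outside, world axes, zero at the start.
- robot.current_torque(): the same for the moment, N m.
- robot.current_finger_gap(): opening from 0.0 (shut) to 1.0 (fully open).
Only numpy, scipy, OpenCV 4.12 (cv2) and the standard library are available. Lean on these libraries where they do the work, as an engineer would, in place of code of your own. Each camera call takes 0.05 s, during which the arm holds its last target.

## Task

Turn the heavy aluminium tube block on the bench by pushing at its corners with the fingertips, until its contact face (the side away from the small thermometer hole) faces the chiller's upright cold plate, and push it home between the guides so that this face lies flush against the plate. Then push the keeper bar fully closed behind the block. Do not lift or tip the block, which is only ever slid along the bench, and leave the glassware, stoppers, book and pen where they are.

Things in the scene. Friction and masses are not known exactly. Their poses are not given: they have to be found in the camera images.
- dock: Chiller dock fixed to the bench. Origin on the bench at the foot of the middle of its upright aluminium cold plate's face; x points level into the plate, y along it, z up. Plate 118 mm wide, 60 mm high; white housing and cooling fins behind it to x = +105 mm, 67 mm high, y = +/-71 mm. The bench in front of the plate is bare, so the block slides in level.
- guides (a point): point on the bench midway between the dock's two white slippery plastic guide cheeks, at dock x = -38 mm, y = 0. The cheeks are 34 mm high, inner faces 56 mm either side of this point (112 mm apart for the 100 mm block), from the plate to x = -75 mm; there they flare outward to 68 mm either side at x = -95 mm. Flanges 6 mm thick outside them reach 90 mm either side.
- block: Loose aluminium tube block, 0.7 to 0.95 kg: box 90 mm (its x) by 100 mm (its y) by 48 mm high, 12 tube wells in its top. Origin at the centre of its underside, z up. Its -x side has a 20 mm strip of top without wells, with one 6 mm thermometer hole in the middle; the +x side is the contact face. Home: its x along dock x, origin at dock x = -45 mm, y = 0. Sliding it takes about 3 to 7 N.
- block_face (a point): centre of the block's contact face (+x side), 24 mm up; at dock x = 0 when the block is flush against the cold plate
- keeper (a joint): keeper: steel bar 10 mm thick, 76 mm long, at heights 16 to 34 mm, swinging level about an upright pivot; stays where left (about 1 N at its end moves it). 0 = closed, bar along dock -y, across behind the home block with 3 mm to spare. Grows (rad) as it swings open, clockwise from above: at 1.57 it points along dock -x, away from the plate. Starts at 1.6 to 2.0, stop at 2.2
- keeper_ball (a point): centre of the black 20 mm ball on top of a 10 mm pin at the keeper's free end, 58 mm above the bench, 68 mm from the pivot axis
- keeper_pivot (a point): the keeper's pivot axis, 25 mm above the bench, on a post 22 mm across, 98 mm in front of the plate's face (dock x = -98, y = +84 mm)
- flask: bystander behind the work: conical glass flask, 92 mm across, 124 mm tall; origin at the middle of its underside, to be left alone
- beaker: bystander on the left: glass beaker, 99 mm across, 129 mm tall; origin at the middle of its underside, to be left alone
- cylinder: bystander on the left: slim stoppered measuring cylinder, 40 mm foot, 191 mm tall; origin at the middle of its underside, to be left alone
- vol_flask: bystander behind the work: long-necked volumetric flask, 58 mm across, 188 mm tall; origin at the middle of its underside, to be left alone
- stopper_a: bystander near the front edge on the right: cream rubber stopper, 28 mm across, 12 mm tall; origin at the middle of its underside, to be left alone
- stopper_b: bystander near the front edge on the right: smaller cream rubber stopper, 22 mm across, 15 mm tall; origin at the middle of its underside, to be left alone
- log_book: bystander at the right: dark blue hard-backed book lying flat, 210 x 152 x 19 mm; origin at the middle of its underside, to be left alone
- pen: bystander at the right: green felt pen lying flat, 135 mm long, 15 mm high; origin at the middle of its underside, to be left alone
Mind the look-alikes: they are no part of the job. What is shaped like the block but turquoise is not meant.

How it is judged (in metres and radians):
On the way, in this order (a step that is already met when the one before it is completed fails the run):
1. the block is turned to face the cold plate and lies flush against it between the guides, the keeper still open (x of block_face in the frame of dock between -0.003 and 0.004 m and y of block_face in the frame of dock between -0.01 and 0.01 m and angle between the x axis of block and the x axis of dock, either way round below 0.035 rad and value of joint keeper above 0.6 rad), for 0.2 s.
2. the keeper is pushed closed behind the block (x of block_face in the frame of dock between -0.003 and 0.004 m and y of block_face in the frame of dock between -0.01 and 0.01 m and angle between the x axis of block and the x axis of dock, either way round below 0.035 rad and value of joint keeper below 0.1 rad), for 0.2 s.
At the end, for the whole second after the job is handed in: the block stands flat on the bench between the guides, its contact face flush against the cold plate (gap under 3 mm, square within 2 degrees), the keeper closed behind it (under 0.1 rad), everything at rest (all of step 2 and height (world z) of block below 0.004 m and angle between block's own z axis and vertical below 0.05 rad and linear speed of block below 0.01 m/s and velocity of joint keeper below 0.05 rad/s); the robot touches nothing.
It fails at once if the block is lifted or tipped (height (world z) of block above 0.008 m or angle between block's own z axis and vertical above 0.12 rad).
It fails at once if a flask is moved or knocked over (distance of any of flask, vol_flask from where it was at the start of the episode above 0.02 m or angle between any of flask, vol_flask's own z axis and vertical above 0.3 rad).
It fails at once if the beaker or measuring cylinder is moved or knocked over (distance of any of beaker, cylinder from where it was at the start of the episode above 0.02 m or angle between any of beaker, cylinder's own z axis and vertical above 0.3 rad).
It fails at once if a stopper is moved or knocked over (distance of any of stopper_a, stopper_b from where it was at the start of the episode above 0.02 m or angle between any of stopper_a, stopper_b's own z axis and vertical above 0.3 rad).
It fails at once if the book or pen is moved or knocked over (distance of any of log_book, pen from where it was at the start of the episode above 0.02 m or angle between any of log_book, pen's own z axis and vertical above 0.3 rad).
It also fails if it takes over 72 s, if anything falls off the work surface, if the arm or the gripper's body presses on something with over 40 N, if the wrist force passes 120 N, or if a joint passes its speed limit or range.

## Working session

There is one attempt and no reset: what is moved stays moved. The work goes in short steps, each a Python script; the robot and the scene stay as the last script left them, time stands still between calls to the robot, and variables do not carry over. Pictures are saved under pics/ and viewed, and the job is handed in when it is done.

```bash
ls; mkdir -p pics
cat > h.py <<'E'
import numpy as np, cv2, sys
from station import robot, fingers, vision, workorder, recognise
def save(n,name):
    im=vision.grab_frame(n); cv2.imwrite(f'pics/{name}.png',im[:,:,::-1]); return im
E
python3 - <<'E'
from h import *
for n in ['scene','side','wrist']:
    save(n,n+'0'); c=vision.calibration(n); print(n,{k:np.round(v,3).tolist() for k,v in c.items()})
print(robot.current_time_s(),robot.current_eef_rot(),robot.tip_reach)
for n in ['scene','side']:
    for l in ['block','dock','keeper','keeper_ball','beaker','flask','vol_flask','cylinder','log_book','pen','stopper_a']:
        print(n,l,[( [int(x) for x in d['rect']],round(d['p'],2)) for d in recognise(l,n)])
E
```

```text
pics
scene {'mtx': [[581.232, 0.0, 310.817], [0.0, 581.232, 239.973], [0.0, 0.0, 1.0]], 'k1': -0.143, 'extrinsics': [[0.245, -0.969, -0.007, -0.067], [0.731, 0.18, 0.658, -0.471], [-0.637, -0.166, 0.753, -1.403], [0.0, 0.0, 0.0, 1.0]]}
side {'mtx': [[605.061, 0.0, 327.147], [0.0, 605.061, 230.283], [0.0, 0.0, 1.0]], 'k1': -0.153, 'extrinsics': [[0.967, -0.254, -0.008, -0.561], [0.153, 0.558, 0.816, -0.174], [-0.203, -0.79, 0.579, -1.49], [0.0, 0.0, 0.0, 1.0]]}
wrist {'mtx': [[387.617, 0.0, 317.461], [0.0, 387.617, 236.938], [0.0, 0.0, 1.0]], 'k1': -0.015, 'T_tool_cam': [[0.001, 0.944, 0.329, 0.085], [1.0, -0.001, -0.0, -0.001], [0.0, 0.329, -0.944, -0.126], [0.0, 0.0, 0.0, 1.0]]}
0.15 [-1.79892499e+02  5.69712772e-03  1.86132225e+01] 0.017
scene block [([165, 268, 41, 31], 0.78), ([160, 229, 42, 37], 0.72), ([234, 275, 42, 42], 0.71), ([299, 258, 44, 45], 0.58)]
scene dock [([399, 281, 25, 8], 0.49)]
scene keeper [([398, 282, 25, 7], 0.52)]
scene keeper_ball [([273, 193, 26, 40], 0.68)]
scene beaker [([214, 225, 37, 52], 0.78)]
scene flask [([272, 192, 22, 43], 0.68)]
scene vol_flask [([306, 183, 15, 46], 0.59)]
scene cylinder []
scene log_book [([461, 322, 89, 53], 0.77)]
scene pen [([398, 281, 28, 6], 0.53)]
scene stopper_a [([298, 258, 45, 46], 0.75)]
side block [([270, 158, 32, 28], 0.92), ([230, 177, 37, 29], 0.89), ([247, 212, 46, 33], 0.86), ([359, 296, 103, 106], 0.69), ([300, 239, 43, 41], 0.6)]
side dock [([361, 297, 103, 110], 0.62)]
side keeper [([358, 258, 15, 32], 0.68)]
side keeper_ball [([362, 260, 13, 33], 0.55), ([358, 189, 31, 48], 0.46)]
side beaker [([284, 175, 36, 52], 0.64)]
side flask [([359, 189, 29, 44], 0.7)]
side vol_flask [([383, 196, 19, 60], 0.65)]
side cylinder [([382, 381, 40, 40], 0.64), ([321, 158, 8, 58], 0.57)]
side log_book [([301, 386, 110, 101], 0.69)]
side pen [([382, 383, 38, 40], 0.79)]
side stopper_a [([264, 300, 8, 10], 0.56), ([281, 329, 11, 7], 0.44)]
```

View pics/scene0.png

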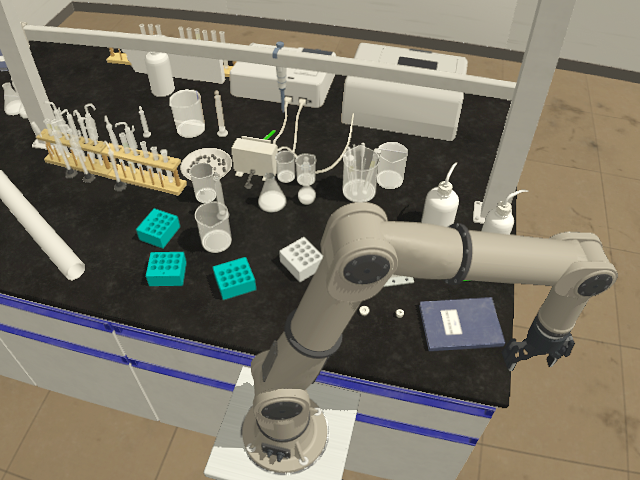

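View pics/side0.png

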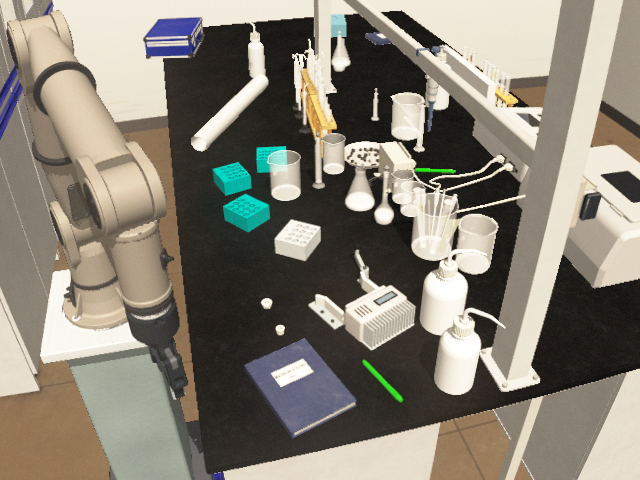

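View pics/wrist0.png

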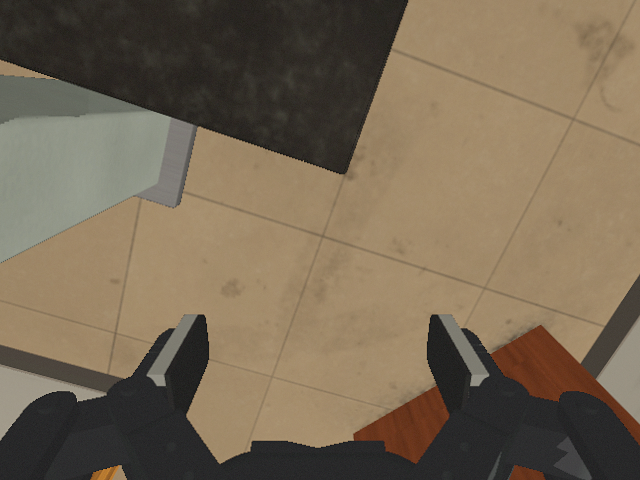

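```bash
cat >> h.py <<'E'
def proj(n,P):
    c=vision.calibration(n); P=np.atleast_2d(P)
    X=np.c_[P,np.ones(len(P))]@np.array(c['extrinsics']).T
    x=X[:,0]/-X[:,2]; y=-X[:,1]/-X[:,2]; r=x*x+y*y; s=1+c['k1']*r
    K=np.array(c['mtx']); return np.c_[K[0,0]*x*s+K[0,2],K[1,1]*y*s+K[1,2]]
def ray(n,uv,T=None):
    """rays: origin, dirs in world. T = world_from_tool for wrist"""
    c=vision.calibration(n); K=np.array(c['mtx']); uv=np.atleast_2d(uv).astype(float)
    a=(uv[:,0]-K[0,2])/K[0,0]; b=(uv[:,1]-K[1,2])/K[1,1]; x,y=a.copy(),b.copy()
    for _ in range(20):
        s=1+c['k1']*(x*x+y*y); x=a/s; y=b/s
    d=np.c_[x,-y,-np.ones(len(x))]
    M=np.linalg.inv(np.array(c['extrinsics'])) if T is None else T@np.array(c['T_tool_cam'])
    return M[:3,3], d@M[:3,:3].T
def onz(n,uv,z,T=None):
    o,d=ray(n,uv,T); return o+d*((z-o[2])/d[:,2])[:,None]
def toolT():
    from scipy.spatial.transform import Rotation as R
    T=np.eye(4); T[:3,3]=robot.current_tool_pos(); T[:3,:3]=R.from_euler('xyz',robot.current_eef_rot(),degrees=True).as_matrix(); return T
E
python3 - <<'E'
from h import *
im=cv2.imread('pics/side0.png')
cv2.imwrite('pics/sz0.png',cv2.resize(im[200:360,260:430],None,fx=4.4,fy=3.7*1,interpolation=cv2.INTER_CUBIC)[:600])
print('block',onz('side',[[298,236]],.048),onz('scene',[[300,256]],.048))
for l,(u,v,z) in dict(beaker=(285,196,0),flask=(360,205,0),volf=(384,220,0),cyl=(319,186,0),sa=(266,305,0),sb=(280,331,0),dock=(380,325,0)).items(): print(l,onz('side',[[u,v]],z).round(3))
print('book',onz('side',[[245,380],[298,338],[355,403],[297,433]],.019).round(3))
print('pen',onz('side',[[365,362],[401,400]],.01).round(3))
E
```

```text
block [[0.51784121 0.07121704 0.048     ]] [[0.51380615 0.09349791 0.048     ]]
beaker [[0.537 0.355 0.   ]]
flask [[0.747 0.243 0.   ]]
volf [[0.79  0.148 0.   ]]
cyl [[0.654 0.384 0.   ]]
sa [[ 0.393 -0.124  0.   ]]
sb [[ 0.408 -0.22   0.   ]]
dock [[ 0.639 -0.262  0.   ]]
book [[ 0.306 -0.364  0.019]
 [ 0.441 -0.272  0.019]
 [ 0.512 -0.481  0.019]
 [ 0.383 -0.522  0.019]]
pen [[ 0.567 -0.372  0.01 ]
 [ 0.607 -0.492  0.01 ]]
```

View pics/sz0.png

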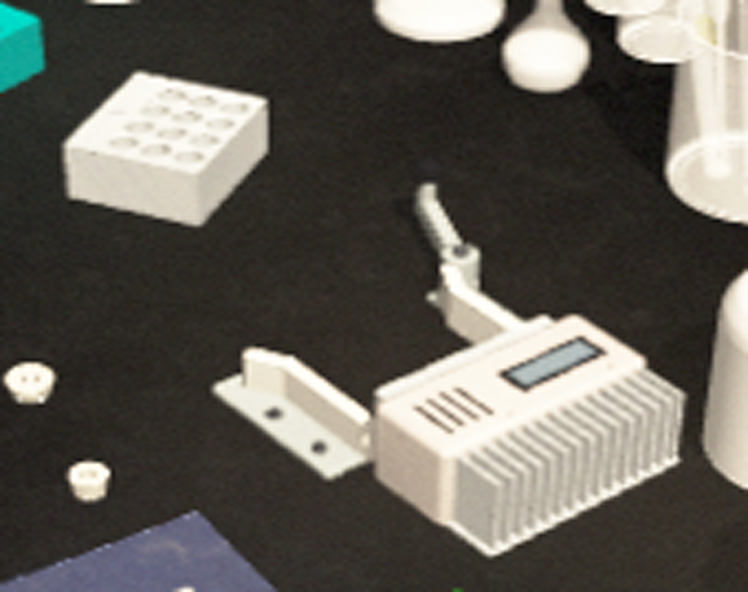

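Run:
```python
from h import *
for z in (.42,.38,.34):
    for yaw in (0,):
        q=robot.inverse_kinematics([.52,-.06,z],[180,0,yaw]); print(z,q)
        if q is not None: break
    if q is not None: break
robot.move_to([.52,-.06,z],[180,0,0])
T=toolT(); np.save('T1.npy',T); save('wrist','w1'); print(T.round(3),robot.current_time_s(),robot.current_joint_positions())
save('side','s1');save('scene','c1')
```

```text
0.42 [ 27.30145962  15.70354863 -31.47237133  67.77006454   8.21781216
  98.65692421 -91.96366325]
[[ 1.    -0.002 -0.001  0.52 ]
 [-0.002 -1.    -0.001 -0.061]
 [-0.001  0.001 -1.     0.42 ]
 [ 0.     0.     0.     1.   ]] 3.45 [ 27.36227751  15.72907432 -31.3895998   67.79218935   8.23532162
  98.65535977 -91.95666894]
```

View pics/w1.png

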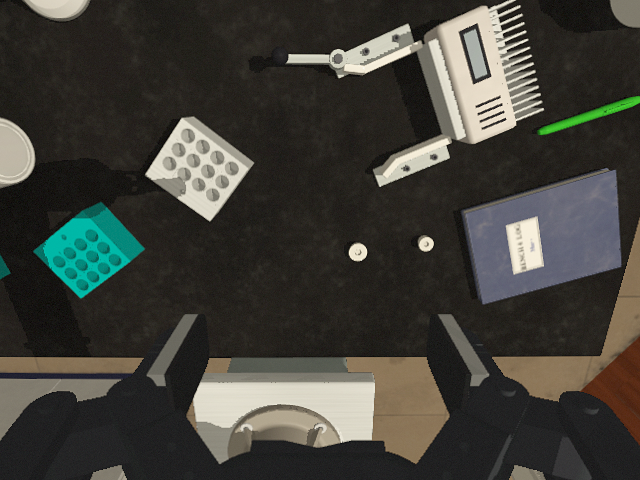

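Run:
```python
from h import *
im=cv2.imread('pics/w1.png')
a=cv2.resize(im[105:235,130:270],None,fx=4,fy=4,interpolation=cv2.INTER_CUBIC)
cv2.imwrite('pics/wz1.png',a)
b=cv2.resize(im[0:200,240:560],None,fx=2.5,fy=2.5,interpolation=cv2.INTER_CUBIC)
cv2.imwrite('pics/wz2.png',b)
```

```text
(no output)
```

View pics/wz1.png

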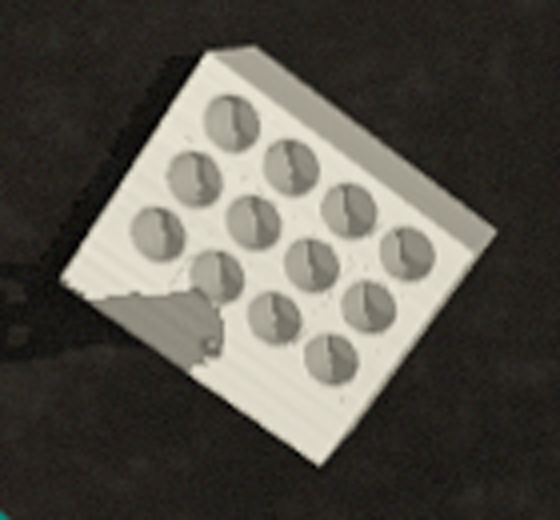

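View pics/wz2.png

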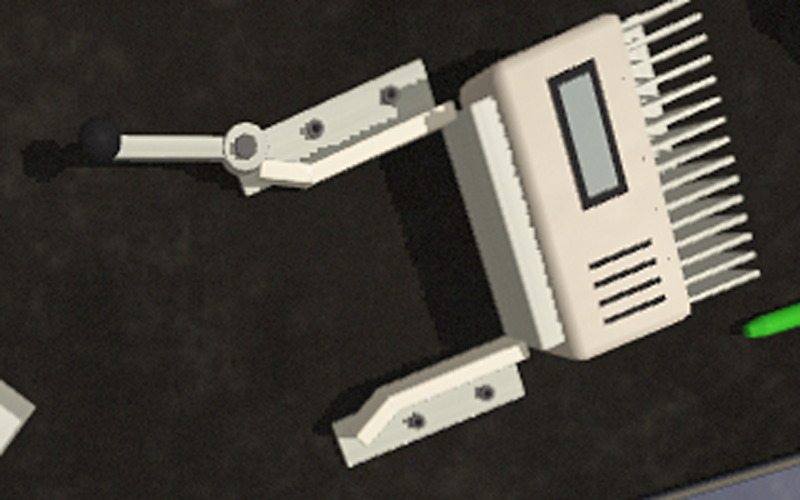

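```bash
cat >> h.py <<'E'
from scipy.optimize import least_squares
def projw(P,T):
    c=vision.calibration('wrist'); M=np.linalg.inv(T@np.array(c['T_tool_cam'])); P=np.atleast_2d(P)
    X=np.c_[P,np.ones(len(P))]@M.T
    x=X[:,0]/-X[:,2]; y=-X[:,1]/-X[:,2]; s=1+c['k1']*(x*x+y*y); K=np.array(c['mtx'])
    return np.c_[K[0,0]*x*s+K[0,2],K[1,1]*y*s+K[1,2]]
def loc(p,L):
    L=np.atleast_2d(L).astype(float); c,s=np.cos(p[2]),np.sin(p[2])
    return np.c_[p[0]+c*L[:,0]-s*L[:,1],p[1]+s*L[:,0]+c*L[:,1],L[:,2]]
def fit(L,uv,T,p0):
    r=least_squares(lambda p:(projw(loc(p,L),T)-uv).ravel(),p0,x_scale=[.01,.01,.1]); return r.x,r.fun.reshape(-1,2)
BL=np.array([[.045,.05,.048],[.045,-.05,.048],[-.045,-.05,.048],[-.045,.05,.048]])
def wdock(): return np.load('dock.npy')
E
python3 - <<'E'
from h import *
T=np.load('T1.npy')
uv=np.array([[210,55],[475,258],[320,466],[62,280]])/4+[130,105]
p,r=fit(BL,uv,T,[.52,.08,-.6]); print('block',p,np.degrees(p[2]),r.round(1).tolist())
np.save('block.npy',p)
z2=lambda a:np.array(a)/2.5+[240,0]
# dock: plate top front corners, plate foot corners
L=np.array([[0,.059,.06],[0,-.059,.06],[-.095,-.068,.034],[-.075,-.056,.034],[-.075,.056,.034],[-.098,.084,.04]])
uv=z2([[470,102],[540,350],[358,436],[392,394],[312,184],[246,147]])
d,r=fit(L,uv,T,[.6,-.25,-1.25]); print('dock',d,np.degrees(d[2]),r.round(1).tolist())
np.save('dock.npy',d)
b=onz('wrist',z2([[100,138]]),.058,T)[0]; pv=loc(d,[-.098,.084,0])[0]
v=b-pv; print('ball',b,'r',np.hypot(*v[:2])); 
vd=np.array([np.cos(d[2])*v[0]+np.sin(d[2])*v[1],-np.sin(d[2])*v[0]+np.cos(d[2])*v[1]]); print('keeper',np.arctan2(-vd[0],-vd[1]))
im=cv2.imread('pics/w1.png'); 
def poly(im,P,col):
    cv2.polylines(im,[np.round(projw(P,T)).astype(int)],True,col,1)
poly(im,loc(p,BL),(0,0,255)); poly(im,loc(p,BL*[1,1,0]),(0,0,255))
poly(im,loc(d,[[0,.059,0],[0,-.059,0],[0,-.059,.06],[0,.059,.06]]),(0,255,0))
for s in(1,-1): poly(im,loc(d,[[0,.056*s,0],[-.075,.056*s,0],[-.095,.068*s,0],[-.095,.068*s,.034],[-.075,.056*s,.034],[0,.056*s,.034]]),(255,0,255))
cv2.imwrite('pics/ov1.png',cv2.resize(im[0:240,120:560],None,fx=1.8,fy=1.8,interpolation=cv2.INTER_CUBIC))
# cross-check
for n,f in(('side','s1'),('scene','c1')):
    im=cv2.imread(f'pics/{f}.png')
    for P in (loc(p,BL),loc(p,BL*[1,1,0]),loc(d,[[0,.059,0],[0,-.059,0],[0,-.059,.06],[0,.059,.06]])): cv2.polylines(im,[np.round(proj(n,P)).astype(int)],True,(0,0,255),1)
    if n=='side': cv2.imwrite('pics/ov2.png',cv2.resize(im[190:370,240:440],None,fx=3,fy=3))
for l,q in dict(beaker=(0,160),sa=(357,253),sb=(425,244),flask=(60,5)).items(): print(l,onz('wrist',[q],.012,T).round(3))
E
```

```text
block [ 0.51944197  0.09459989 -0.67816837] -38.8561855350138 [[0.2, -0.3], [0.1, -0.2], [-0.1, 0.2], [-0.2, 0.3]]
dock [ 0.61541551 -0.20884387 -1.16630553] -66.82438448018716 [[-0.2, 0.7], [1.7, -0.3], [0.6, -1.2], [-1.8, 1.2], [-0.5, 0.1], [0.1, -0.5]]
ball [ 0.6556453  -0.01765745  0.058     ] r 0.06805472944468402
keeper 1.998451572418611
beaker [[0.531 0.376 0.012]]
sa [[ 0.393 -0.119  0.012]]
sb [[ 0.407 -0.218  0.012]]
flask [[0.718 0.253 0.012]]
```

View pics/ov1.png

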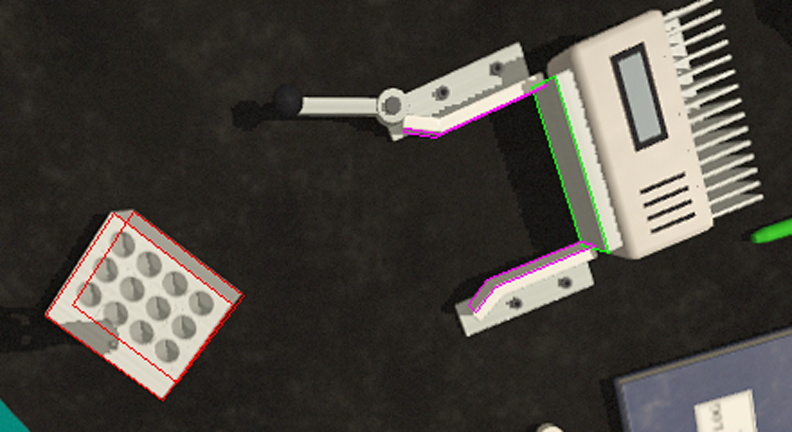

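View pics/ov2.png

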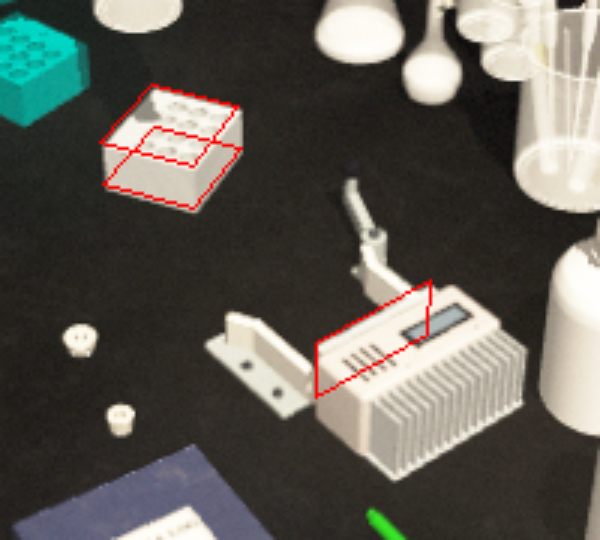

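```bash
cat >> h.py <<'E'
def comp(p,q):  # 2D pose compose
    c,s=np.cos(p[2]),np.sin(p[2]); return np.array([p[0]+c*q[0]-s*q[1],p[1]+s*q[0]+c*q[1],p[2]+q[2]])
def inv(p):
    c,s=np.cos(p[2]),np.sin(p[2]); return np.array([-c*p[0]-s*p[1],s*p[0]-c*p[1],-p[2]])
def wrap(a): return (a+180)%360-180
def pose(p,z): return [p[0],p[1],z],[180,0,wrap(np.degrees(p[2]))]
def tcp2():
    P=robot.current_tool_pos(); return np.array([P[0],P[1],np.radians(robot.current_eef_rot()[2])])
E
python3 - <<'E'
from h import *
b=np.load('block.npy'); d=wdock()
rel=comp(inv(d),b); print('block in dock',rel[:2],np.degrees(rel[2]))
fingers.gripper_to(.55)
start=comp(b,[.006,.05+.011+.022,np.pi/2])
P,O=pose(start,.12); print(P,O,robot.inverse_kinematics(P,O), robot.inverse_kinematics(P[:2]+[.024],O))
robot.move_to(P,O); 
robot.line_to(P[:2]+[.024],velocity=.12)
robot.pause(.2)
near=comp(b,[.006,.05+.001,np.pi/2])
hit=robot.line_to(pose(near,.024)[0],velocity=.03,f_stop=2.0)
t=tcp2(); print(hit,comp(inv(b),t),robot.current_contact_force(),robot.current_time_s(),robot.current_finger_gap())
save('wrist','w2'); save('side','s2'); np.save('T2.npy',toolT())
E
```

```text
block in dock [-0.31672719  0.03119174] 27.96819894517337
[np.float64(0.5761858286865394), np.float64(0.15546970617192601), 0.12] [180, 0, np.float64(51.14381446498621)] [  9.88363648  34.60435253 -40.02694028  88.16556093  23.58559031
  65.90201175 -73.73663156] [  9.71211639  41.80881137 -39.7715092   92.92062175  30.69872591
  56.65362518 -79.03446707]
True [0.00630842 0.06079969 1.57034793] [ 0.48357963 -1.0330573   2.42922237] 7.2917 0.5540511894493481
```

View pics/w2.png

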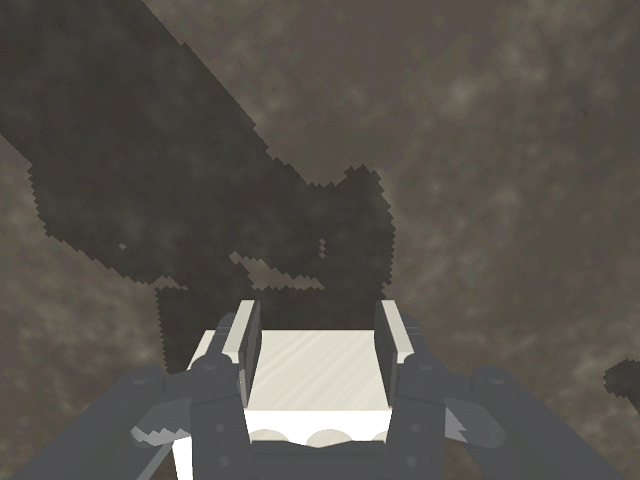

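View pics/s2.png

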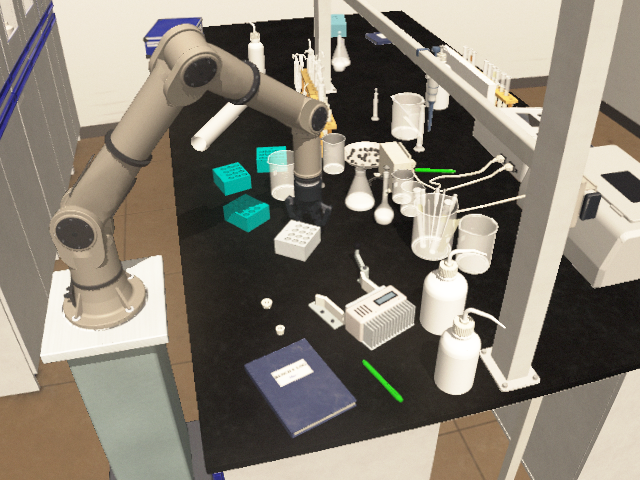

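Run:
```python
from h import *
b=np.load('block.npy'); d=wdock()
t=tcp2(); off=comp(inv(b),t); off[2]=np.pi/2
# goal: rotate about ICR in block frame (-r,0)
rel=comp(inv(d),b); th=-rel[2]
# choose r so final dock y ~0
best=min(np.linspace(.03,.12,181),key=lambda r:abs(comp(rel,comp([-r,0,th],[r,0,0]))[1]))
print('r',best,comp(rel,comp([-best,0,th],[best,0,0])))
N=6
for i in range(1,N+1):
    g=comp(b,comp([-best,0,th*i/N],[best,0,0]))
    P,O=pose(comp(g,off),.024)
    robot.line_to(P,O,velocity=.05)
    print(robot.current_contact_force().round(1) if i%2==0 else '')
t=tcp2(); print(comp(inv(g),t))
# back off and rise
c=comp(t,[.03,0,0]); robot.line_to([c[0],c[1],.03],velocity=.12)
robot.line_to([c[0],c[1],.2],velocity=.25)
c=comp(t,[.0,-0.0,0]);
np.save('blockexp.npy',g)
print(robot.current_time_s())
np.save('T3.npy',toolT()); save('wrist','w3'); save('side','s3')
```

```text
r 0.0665 [-3.08960524e-01  4.47942498e-06  0.00000000e+00]

[2.6 0.  0.7]

[ 2.1 -0.3  1.4]

[ 1.4 -1.3  0.6]
[0.00649015 0.06048288 1.57271785]
10.4833
```

View pics/w3.png

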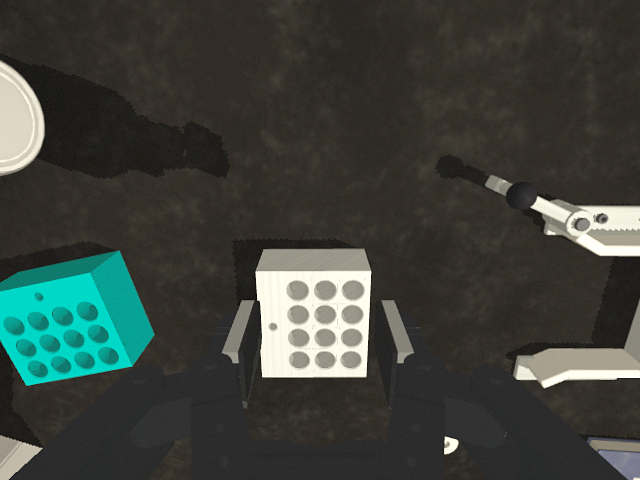

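View pics/s3.png

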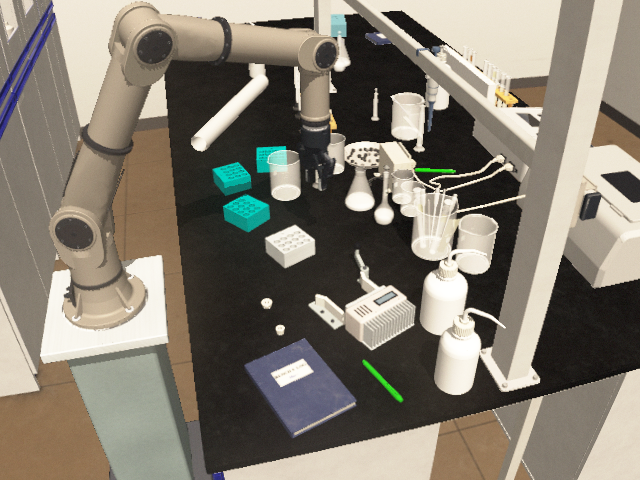

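Run:
```python
from h import *
T=np.load('T3.npy'); d=wdock(); e=np.load('blockexp.npy')
p,r=fit(BL,np.array([[370.5,271],[368,377.5],[262,377.5],[256.5,271]]),T,e)
q=comp(inv(d),p); print(q[:2],np.degrees(q[2]),r.round(1).tolist()); np.save('block.npy',p)
# dock check from this view: plate, cheek corners
L=np.array([[-.075,.056,.034],[-.075,-.056,.034],[-.095,.068,.034],[-.098,.084,.04]])
print(projw(loc(d,L),T).round(1).tolist())
im=cv2.imread('pics/w3.png')
for s in(1,-1): cv2.polylines(im,[np.round(projw(loc(d,[[0,.056*s,0],[-.075,.056*s,0],[-.095,.068*s,0],[-.095,.068*s,.034],[-.075,.056*s,.034],[0,.056*s,.034]]),T)).astype(int)],True,(255,0,255),1)
cv2.polylines(im,[np.round(projw(loc(p,BL),T)).astype(int)],True,(0,0,255),1)
cv2.imwrite('pics/ov3.png',cv2.resize(im[160:400,240:640],None,fx=2,fy=2))
```

```text
[-0.30593931 -0.00101023] 0.416307314083581 [[1.0, 0.2], [-1.3, -0.8], [0.8, -0.4], [-0.5, 0.8]]
[[598.3, 256.6], [568.2, 370.6], [577.3, 242.7], [583.0, 226.0]]
```

View pics/ov3.png

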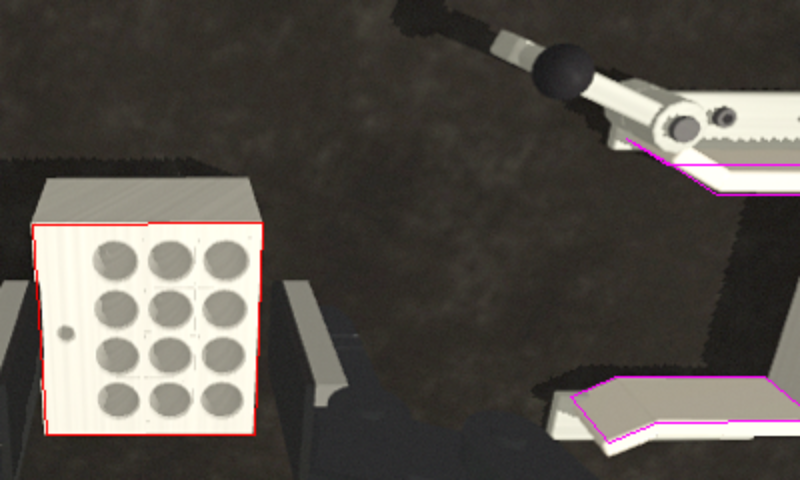

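Run:
```python
from h import *
b=np.load('block.npy'); d=wdock()
s=comp(b,[-.045-.011-.022,0,0]); s[2]=d[2]
e=comp(d,[-.09-.011,0,0])
for dy in (0,np.pi):
    for q in (s,e):
        P,O=pose(q+[0,0,dy],.025); print(dy,O[2],robot.inverse_kinematics(P,O))
```

```text
0 -66.82438448018716 [ -44.64173455   27.75131394   32.48538453  113.08189186  -20.74840779
   44.90447338 -157.0459808 ]
0 -66.82438448018716 [  17.6475989    34.83840205  -11.22475952   95.32123583    8.26783379
   50.65125978 -153.69210733]
3.141592653589793 113.17561551981282 [ 18.26624014  34.56992934 -49.60462618 110.76410419  34.04481294
  50.52385274 -25.86323746]
3.141592653589793 113.17561551981282 [ 40.2731843   43.15620488 -46.05669665  94.38490845  35.47571655
  58.05958593   5.66896344]
```

Run:
```python
from h import *
b=np.load('block.npy'); d=wdock()
fingers.gripper_to(.7)
s=comp(b,[-.045-.011-.018,0.001,0]); s[2]=d[2]+np.pi
P,O=pose(s,.13); robot.move_to(P,O)
np.save('T4.npy',toolT()); save('wrist','w4')
robot.line_to(P[:2]+[.025],velocity=.15); robot.pause(.2)
hit=robot.line_to(pose(comp(d,[-.30-.045-.011+.01,0,0]),.025)[0],O,velocity=.04,f_stop=2)
print(hit,comp(inv(d),tcp2()))
robot.line_to(pose(comp(d,[-.16-.056,0,0]),.025)[0],O,velocity=.06)
print(comp(inv(d),tcp2()),robot.current_contact_force(),robot.current_time_s())
np.save('T5.npy',toolT()); save('wrist','w5'); save('side','s5')
```

```text
True [-3.59985850e-01 -4.81549469e-04  3.14026604e+00]
[-2.16154340e-01  6.88175481e-06  3.14186262e+00] [-2.32085748  2.09008725 -2.56905357] 16.275
```

View pics/w5.png

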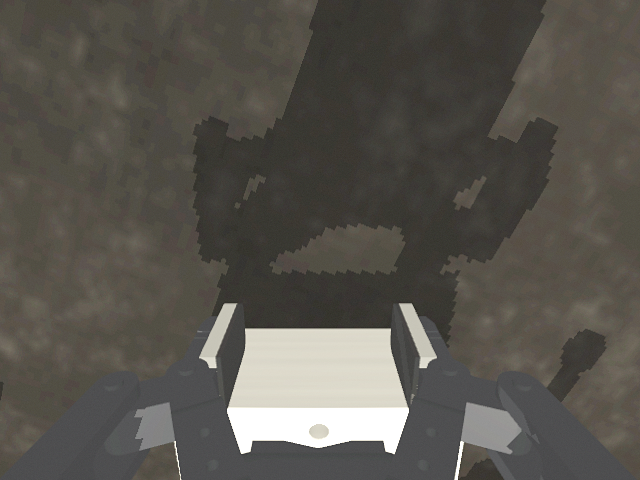

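View pics/s5.png

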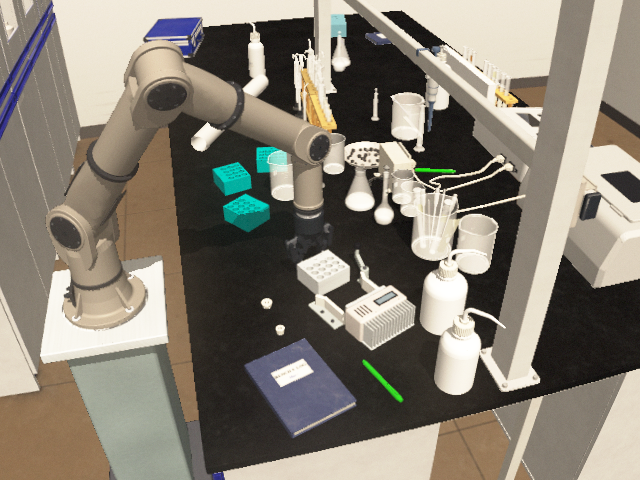

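Run:
```python
from h import *
d=wdock(); O=pose(d+[0,0,np.pi],0)[1]
h1=robot.line_to(pose(comp(d,[-.108,0,0]),.025)[0],O,velocity=.06,f_stop=20)
print(h1,comp(inv(d),tcp2()),robot.current_contact_force())
h2=robot.line_to(pose(comp(d,[-.090,0,0]),.025)[0],O,velocity=.02,f_stop=15)
robot.pause(.3)
print(h2,comp(inv(d),tcp2()),robot.current_contact_force(),robot.current_time_s())
save('side','s6')
# back off, rise, look
t=comp(tcp2(),[.03,0,0]); robot.line_to([t[0],t[1],.025],velocity=.12)
t=comp(tcp2(),[.0,0,0]); robot.line_to([t[0],t[1],.2],velocity=.25)
np.save('T7.npy',toolT()); save('wrist','w7'); save('side','s7')
print(robot.current_time_s())
im=cv2.imread('pics/s7.png'); cv2.imwrite('pics/s7z.png',cv2.resize(im[200:360,280:440],None,fx=3.7,fy=3.7))
```

```text
False [-1.08233573e-01  6.69582651e-05  3.14194051e+00] [-1.30665146  3.97043581  0.24294315]
True [-1.04064290e-01 -5.20852725e-04  3.14532219e+00] [ 0.40116042  0.55927267 -0.6404676 ] 19.3583
20.75
```

View pics/w7.png

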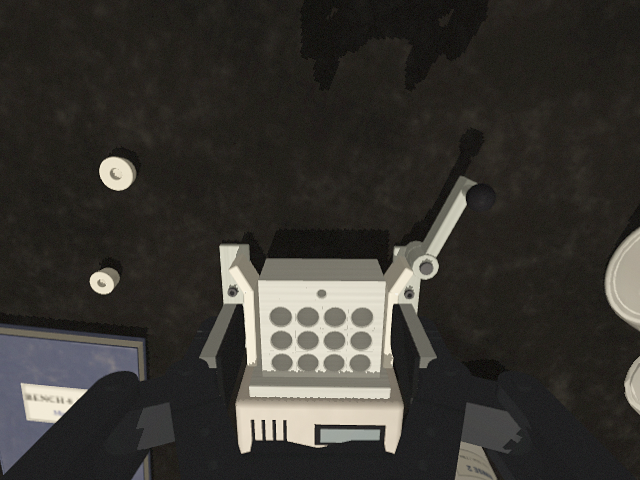

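View pics/s7z.png

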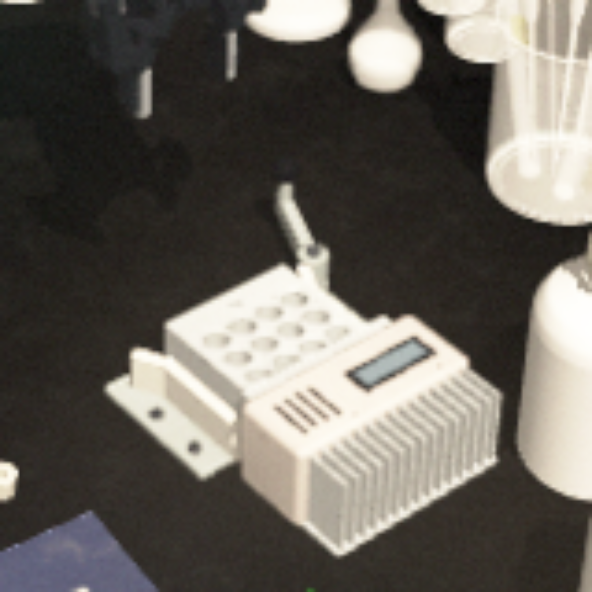

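Run:
```python
from h import *
im=cv2.imread('pics/w7.png'); cv2.imwrite('pics/w7z.png',cv2.resize(im[235:435,210:450],None,fx=3.3,fy=3,interpolation=cv2.INTER_CUBIC))
```

```text
(no output)
```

View pics/w7z.png

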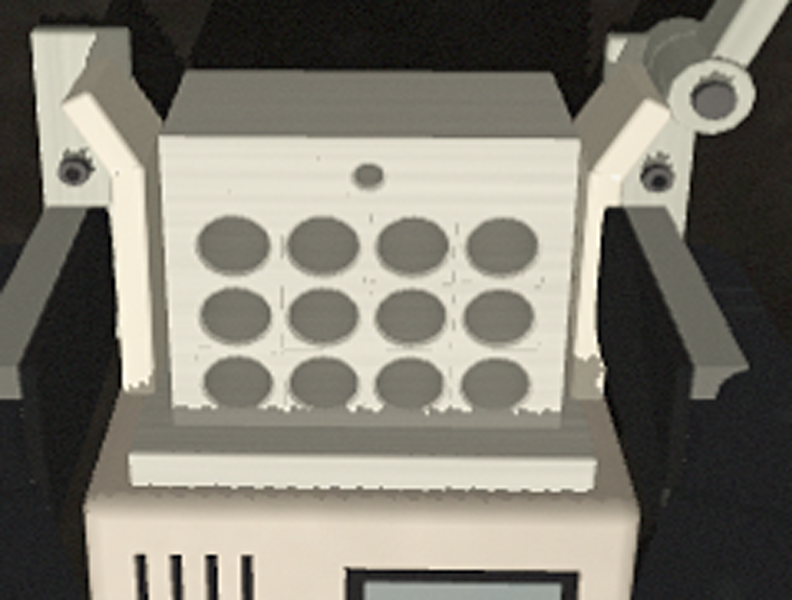

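Run:
```python
from h import *
T=np.load('T7.npy'); d=wdock()
z=lambda a:np.array(a)/[3.3,3.0]+[210,235]
g=lambda a,h:[comp(inv(d),[q[0],q[1],0])[:2].round(4).tolist() for q in onz('wrist',z(a),h,T)]
print('plate top edge',g([[130,454],[362,456],[596,459]],.06))
print('block rear top',g([[161,135],[580,138]],.048))
print('block front top',g([[172,412],[562,414]],.048))
print('cheek knee',g([[140,168],[592,175]],.034))
```

```text
plate top edge [[-0.0004, -0.0577], [-0.0004, 0.0006], [0.0, 0.0594]]
block rear top [[-0.0913, -0.0478], [-0.0913, 0.0517]]
block front top [[-0.0052, -0.0486], [-0.0055, 0.0523]]
cheek knee [[-0.0749, -0.0559], [-0.0737, 0.058]]
```

Run:
```python
from h import *
d=wdock(); O=pose(d+[0,0,np.pi],0)[1]
robot.line_to(pose(comp(d,[-.125,.001,0]),.025)[0],O,velocity=.2); robot.pause(.2)
f0=robot.current_contact_force()
h2=robot.line_to(pose(comp(d,[-.088,.001,0]),.025)[0],O,velocity=.02,f_stop=8)
print(h2,comp(inv(d),tcp2()),robot.current_contact_force()-f0)
h2=robot.line_to(pose(comp(d,[-.088,.001,0]),.025)[0],O,velocity=.02,f_stop=25)
a=comp(inv(d),tcp2())
f=robot.current_contact_force()-f0
robot.pause(.3)
print(h2,a,f,comp(inv(d),tcp2()),robot.current_contact_force()-f0,robot.current_time_s())
t=comp(tcp2(),[.03,0,0]); robot.line_to([t[0],t[1],.025],velocity=.12)
t=tcp2(); robot.line_to([t[0],t[1],.2],velocity=.25)
np.save('T8.npy',toolT()); save('wrist','w8'); 
im=cv2.imread('pics/w8.png'); cv2.imwrite('pics/w8z.png',cv2.resize(im[235:435,210:450],None,fx=3.3,fy=3,interpolation=cv2.INTER_CUBIC))
```

```text
True [-1.01365872e-01  5.13096953e-04  3.14180271e+00] [ 1.265021   -1.85276335  0.13679222]
False [-1.01263417e-01  5.01691326e-04  3.14725880e+00] [-10.11697484  13.54238257   6.42965461] [-1.01260277e-01  4.86069583e-04  3.14731670e+00] [-9.4149713  14.30195844  7.69504103] 24.375
```

View pics/w8z.png

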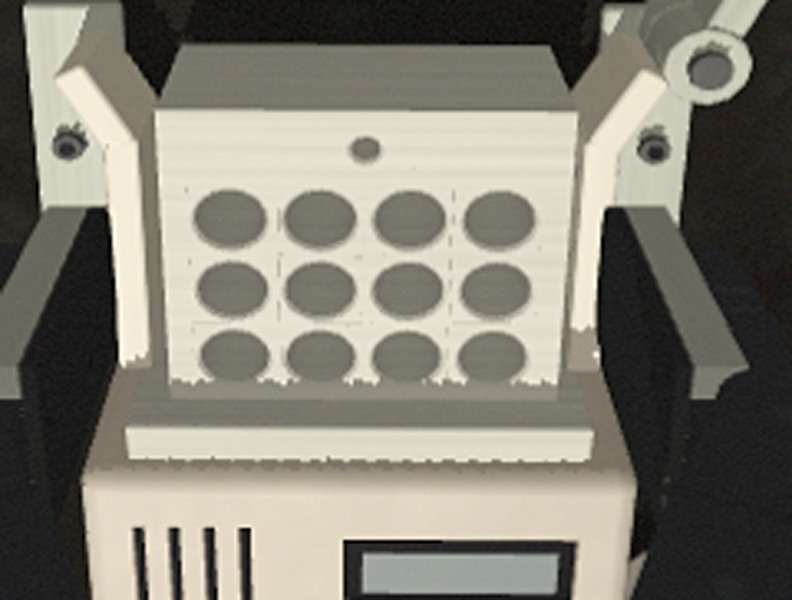

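```bash
cat > k.py <<'E'
from h import *
d=wdock(); O=pose(d+[0,0,np.pi],0)[1]; Z=.036
def pt(th,r=.037,extra=0):
    u=np.array([-np.sin(th),-np.cos(th)]); s=np.array([-np.cos(th),np.sin(th)])
    q=np.array([-.098,.084])+r*u+(.005+.011*abs(np.cos(th))+.0145*abs(np.sin(th))+extra)*s
    return comp(d,[q[0],q[1],0])
fingers.gripper_to(0.0)
robot.line_to(pose(pt(2.0,extra=.014),.2)[0],O,velocity=.25)
robot.line_to(pose(pt(2.0,extra=.014),.1)[0],O,velocity=.25)
np.save('T9.npy',toolT()); save('wrist','w9')
robot.line_to(pose(pt(2.0,extra=.014),Z)[0],O,velocity=.15,f_stop=8); robot.pause(.2)
print(robot.current_tool_pos(),robot.current_time_s()); save('side','s9')
for n in('s9',):
    im=cv2.imread('pics/s9.png'); cv2.imwrite('pics/s9z.png',cv2.resize(im[200:360,280:440],None,fx=3.7,fy=3.7))
E
python3 k.py
```

```text
[ 0.69288812 -0.04931385  0.03780392] 28.4333
```

View pics/w9.png

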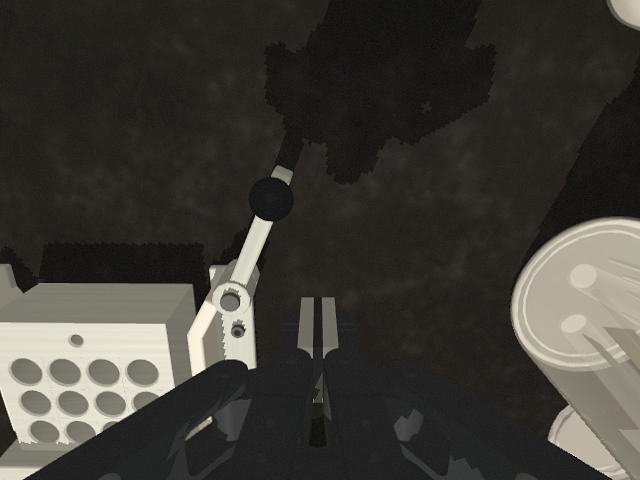

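View pics/s9z.png

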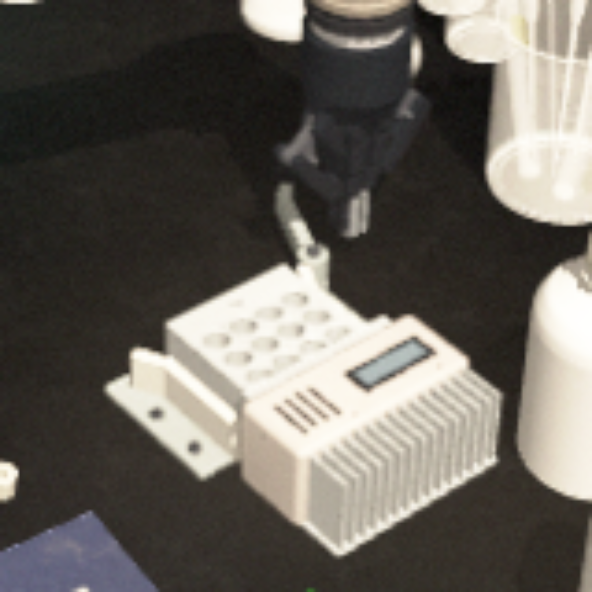

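```bash
cat > k2.py <<'E'
from h import *
d=wdock(); O=pose(d+[0,0,np.pi],0)[1]; Z=.066
def pt(th,r=.068,extra=0):
    u=np.array([-np.sin(th),-np.cos(th)]); s=np.array([-np.cos(th),np.sin(th)])
    q=np.array([-.098,.084])+r*u+(.010+.011*abs(np.cos(th))+.0145*abs(np.sin(th))+extra)*s
    return comp(d,[q[0],q[1],0])
print(robot.current_contact_force(),robot.current_tool_pos())
p=robot.current_tool_pos(); robot.line_to([p[0],p[1],Z],velocity=.15)
robot.line_to(pose(pt(2.0,extra=.014),Z)[0],O,velocity=.1,f_stop=10)
f0=robot.current_contact_force()
ths=np.linspace(1.85,0.3,9)
for th in ths:
    h=robot.line_to(pose(pt(th),Z)[0],O,velocity=.1,f_stop=20)
    print(round(th,2),h,(robot.current_contact_force()-f0).round(1))
    if h: break
print(robot.current_time_s()); save('side','s10'); np.save('T10.npy',toolT()); save('wrist','w10')
im=cv2.imread('pics/s10.png'); cv2.imwrite('pics/s10z.png',cv2.resize(im[200:360,280:440],None,fx=3.7,fy=3.7))
E
python3 k2.py
```

```text
[-0.38558425 -0.15055295 -0.17619133] [ 0.69264421 -0.04941556  0.03750486]
1.85 False [-0.3  0.1  1.5]
1.66 False [0.7 2.  0.4]
1.46 False [ 0.2 -0.1  1.1]
1.27 False [ 0.8  0.9 -0.1]
1.08 False [-0.2  0.8  1.3]
0.88 False [-0.1  0.6  0.7]
0.69 False [0.3 0.7 0.6]
0.49 False [0.2 1.3 1.1]
0.3 False [0.5 0.4 1.3]
32.0583
```

View pics/w10.png

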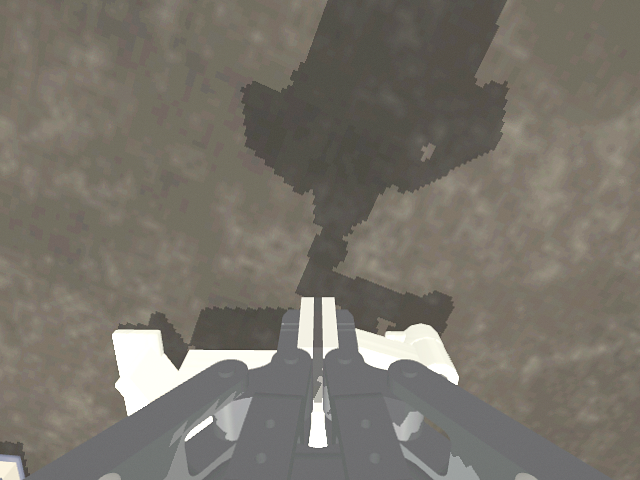

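View pics/s10z.png

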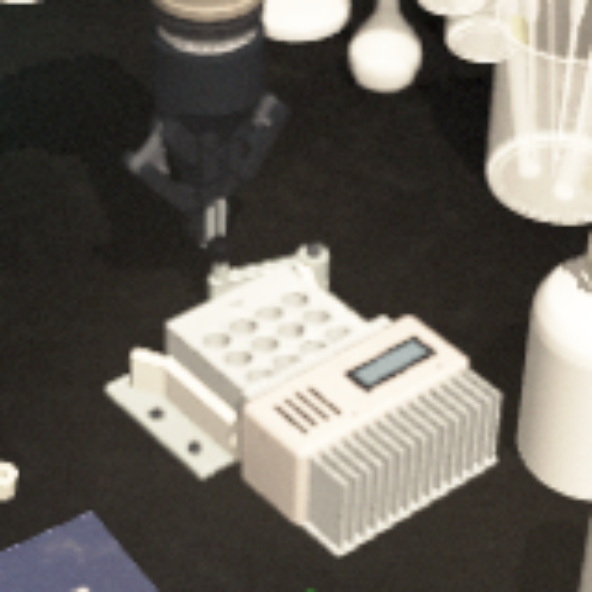

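Keeper has followed (bar nearly behind the block). Finish closing.

Run:
```python
from h import *
d=wdock(); O=pose(d+[0,0,np.pi],0)[1]; Z=.066
def q(x,y): return pose(comp(d,[x,y,0]),Z)[0]
print(robot.line_to(q(-.098-.021-.008,.016),O,velocity=.06,f_stop=15))
robot.pause(.2)
h=robot.line_to(q(-.098-.021+.008,.016),O,velocity=.025,f_stop=7)
print(h,comp(inv(d),tcp2()),robot.current_contact_force()); robot.pause(.3)
print(comp(inv(d),tcp2()),robot.current_contact_force())
t=comp(tcp2(),[.04,0,0]); robot.line_to([t[0],t[1],Z],velocity=.12)
t=comp(tcp2(),[.02,0,0]); robot.line_to([t[0],t[1],.25],velocity=.25)
fingers.gripper_to(.7)
print(robot.current_time_s()); np.save('T11.npy',toolT()); save('wrist','w11'); save('side','s11')
im=cv2.imread('pics/s11.png'); cv2.imwrite('pics/s11z.png',cv2.resize(im[200:360,280:440],None,fx=3.7,fy=3.7))
im=cv2.imread('pics/w11.png'); cv2.imwrite('pics/w11z.png',cv2.resize(im[215:415,210:450],None,fx=3.3,fy=3,interpolation=cv2.INTER_CUBIC))
```

```text
False
True [-0.11851285  0.01523371  3.14207262] [0.21471567 0.54315494 0.89707443]
[-0.11884106  0.01437056  3.14259455] [ 1.17303891 -0.57500959  0.56855741]
35.5667
```

View pics/w11.png

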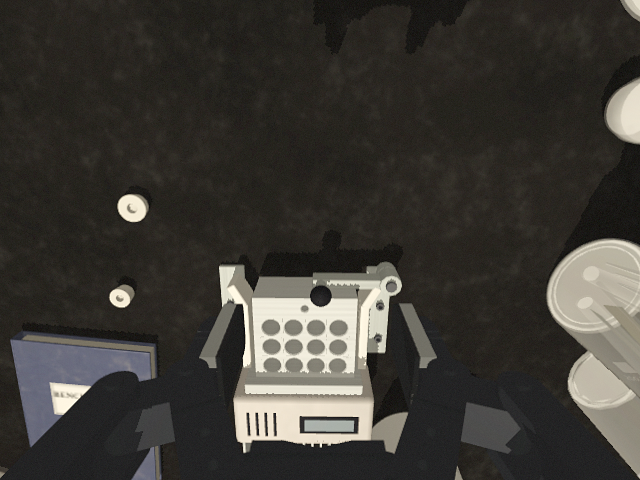

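View pics/w11z.png

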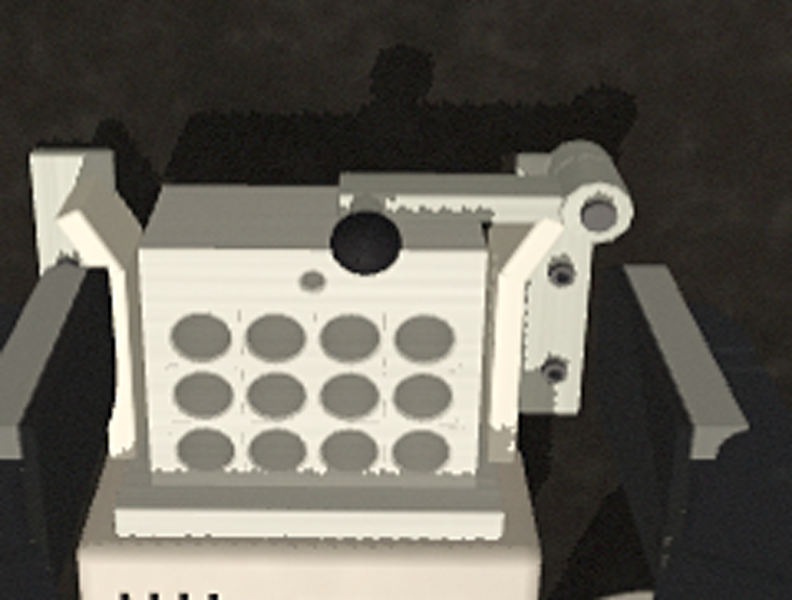

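View pics/s11z.png

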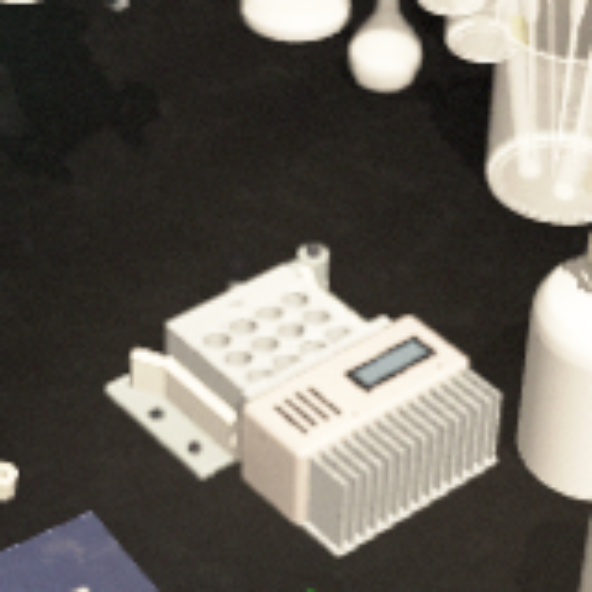

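Run:
```python
from h import *
d=wdock(); T=np.load('T11.npy')
z=lambda a:np.array(a)/[3.3,3.0]+[210,215]
g=lambda a,h:np.array([comp(inv(d),[q[0],q[1],0])[:2] for q in onz('wrist',z(a),h,T)])
print('ball',g([[366,242]],.058)); print('post',g([[600,214]],.04))
e=g([[342,175],[520,178]],.034); print('bar rear top edge',e,np.arctan2(*(e[1]-e[0])))
print('plate',g([[117,508],[503,511]],.06)); print('block rear top',g([[141,248],[488,250]],.048))
```

```text
ball [[-0.09868096  0.01749728]]
post [[-0.09960876  0.08548405]]
bar rear top edge [[-0.11018061  0.01051664]
 [-0.10936094  0.06252883]] 0.015757865817357868
plate [[-0.00099933 -0.05698565]
 [-0.00058751  0.05926686]]
block rear top [[-0.09103434 -0.04696447]
 [-0.09084446  0.05254033]]
```

Run:
```python
from h import *
print(workorder.close_job(),robot.current_time_s())
```

```text
the job is handed in; nothing more can be done
the job is handed in; nothing more can be done
```

The job is handed in at about 36 s of the 72 s allowed. `close_job()` reports no verdict, so the results below are from my own last checks.

**What I did**
- I turned the block 28° clockwise and moved it into line with the dock by pushing on its +y side with two fingertips.
- I then pushed it straight in between the guides from the thermometer-hole side until it met the plate.
- I swung the keeper shut by pushing its ball along the arc with the closed fingertips.

**What the last checks showed**
- **Block against the plate:** its rear edge lies about 90.3 mm in front of the plate's face, against a block depth of 90 mm. It is square within about 0.2° and roughly 2 mm off centre. The fingers also did not move any further under a 17 N push.
- **Keeper:** the angle is about 0.01 to 0.02 rad, and the bar lies parallel to the block's rear face.
- **Bystanders:** those still visible in the last pictures look where they were; I did not measure them again.

**What failed or disagreed**
- The first push home stopped about 3 mm short. A second push contacted with the fingers 3 mm further in, so the block is flush.
- One estimate of the block's front top edge put it about 5 mm from the plate. The rear edge and the contact position both say it is flush. I think the front estimate was off because that edge is hard to see against the plate.
- My first try at pushing the keeper bar low down was dropped before contact, because the gripper would have come too close to the ball. I pushed the ball itself instead.

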